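# Hold the sprung charge-case lid at the vent pointer

### The job

Push the black battery charge case straight back along its runners until it comes up firmly against its stop, and only then lift its red sprung lid by the handle until the lid lines up with the orange pointer at its side. Keep the case against the stop and finish while still holding the lid steady at the pointer (it snaps shut if let go), and leave the pointer and everything else standing around as it is.

Things in the scene. Friction and masses are not known exactly. Their poses are not given: they have to be found in the camera images.
- dock: (all sizes here in mm) plywood board, 340 (x) x 440 (y) x 12 thick, fixed to the table, turned up to 0.3 rad; origin under its centre on the table. Its +x points away from the robot, the way the case is pushed; two low aluminium runners (tops 28 above the table) flank the case, and a black rubber stop bar lies across the rear
- case (a joint): slide of the black charge case (sizes in mm: 200 long in x, 180 wide, 85 high, its bottom 12 above the table, centred across the board) along the board's x, in m; 0 is drawn out towards the robot, it grows as the case goes back and ends hard at the stop. It starts 30 to 60 mm short of the stop and slides stiffly, with about 7 N of drag; at the stop the resistance rises sharply. It stays where it is left
- case_front (a point): centre of the case's upright front face, which looks to the robot; 57 above the table, the face is 180 wide and reaches from 12 to 97 above the table (mm); axes as the board's
- lid (a joint): angle of the red lid in rad: 0 shut, grows as its front edge rises, at most 1.2. A spring and its weight (0.3 to 0.45 kg) pull it shut: about 4 to 5 N upward at the handle to leave 0, 9 to 10 N straight up at 0.65 rad
- lid_handle (a point): middle of the lid's steel bar handle: a 12 mm thick round bar, straight for 90 along y, on a post at each end, its centre 32 above the lid's top face and 16 behind the lid's front edge (145 above the table when shut). It can be pinched across (fingers closing along x) and turns between the fingers as the lid rises. Axes of the lid
- lid_hinge (a point): middle of the lid's hinge line at the rear top edge of the case, 99 above the table; axes of the lid: y along the hinge, -x towards the lid's front edge, z out of its top. In these axes the handle's middle is at (-188, 0, 40) mm. The lid is 205 x 184 x 8 with a white stripe along its left (+y) edge
- pointer (a joint): angle in rad of the orange pointer, about the same hinge line and measured as the lid's: the lid lines up when lid equals it. Set between 0.35 and 0.65, held very stiffly; rides with the case
- pointer_tip (a point): middle of the orange tab (30 x 18 x 12 mm) at the front end of the orange pointer, a 6 mm square bar that runs from the hinge line beside the lid's left (+y) edge, inside a thin steel arc; axes of the pointer, its -x along the bar from the hinge to the tab. In line with the lid's white edge stripe when the lid is right
- pack: blue and yellow hard-case battery pack, 138 x 46 x 25, on the right (-y) wing of the board; origin under its centre (bystander, sizes in mm)
- wheel: small black car tyre on a white rim, 62 across, 26 high, lying flat on the left (+y) wing of the board; origin under its centre (bystander, sizes in mm)
- car: red and white model racing car, 425 x 184 x 120, left of the board; origin under its centre, long side along its x (bystander, sizes in mm)
- fan: small green desk fan, 140 high, at the right; origin under its foot (bystander, sizes in mm)
- driver: screwdriver lying on the table at the right, along its x; origin under its centre (bystander, sizes in mm)
- bottle: amber bottle with white cap, 48 across, 110 high, at the right; origin under its centre (bystander, sizes in mm)

How it is judged:
By the outcome, as a careful person would: the job done as asked, in the order asked, and still so for the second after the job is handed in, while the arm keeps its last pose, push and grip.
It also fails if it takes over 38 s, if anything falls off the work surface, if the arm or the gripper's body presses on something with over 40 N, if the wrist force passes 120 N, or if a joint passes its speed limit or range.

### The arm

A 6-joint arm with a two-finger parallel gripper is mounted at the origin on the work surface. World frame = base frame: x ahead of the robot, y to its left, z up, the work surface at z = 0. Lengths are in m, angles in degrees, forces in N, time in s.
With the tool pointing down it reaches from about 0.3 to 0.75 m from the base axis. Payload 8.5 kg.
Tool frame: the origin (TCP) lies midway between the tips of the shut fingers; the grasp point (between the pads) lies 19 mm behind it (env.tcp_to_grasp is the z of the grasp point in the tool frame, in m); z points along the fingers, y is the line along which they close (so a half turn about z gives the same grasp; the last joint's range is limited). The gripper opens to 85 mm and grips with 20 to 120 N. Pads are 22 mm wide; open, the fingers measure 114 mm over their backs; the gripper's body (76 mm by 85 mm) begins 54 mm behind the grasp point. The pads swing forward as they close: fully open they stand 13 mm farther back than shut.
Start: joints at [-76.736, 21.807, 74.336, -0, 83.858, -12.336], TCP at [0.238, -0.496, 0.231] pointing down, gripper open.
Joint ranges: [-178.18, 178.18], [-50.72, 133.34], [12.68, 142.11], [-81.47, 261.47], [9.98, 163.14], [-165.26, 165.26]. Speed limits (degrees/s): [136.94, 136.94, 180, 180, 180, 180].

### API

Orientations are given as a 3x3 rotation matrix whose columns are the frame's x, y, z axes.
In Python, from rig import env, imaging, job, models gives the robot as it stands. The module is installed in compiled form; this text tells all that it offers.
- The arm moves only by the tool jog_arm, never from a script. Its argument "plan" is text: rows parted by semicolons, each of 7 numbers parted by spaces: the turn, a rotation vector about the tool's x, y, z in degrees, then the shift along the tool's x, y, z in cm, then the closure in counts, from 0 (fully open) to 255 (shut). In form: rx ry rz x y z claw; .... A call has 1 to 10 rows; each row shifts and turns the commanded pose from where the row before left it, along the tool's axes as they then stand; what a row does not reach is not made up. A row lasts 1/12 s, in which the tool goes at most 41.7 mm and 7.16 degrees, less where a joint would pass 70% of its speed; a pose out of reach is approached as far as the arm can. A call with a gripper value outside its range is refused whole. The fingers move at their own pace and stop on an object; "grip_force" is the grip in N (left out, the last holds). Time passes only in rows, so rows that do not move let the fingers close. It gives the time, the measured TCP pose, the force, the opening and the grip force at its end, in the units of the state.
- env.observe(): the state, without advancing time (a new reading comes with each control period).
- imaging.get_image(name): name is "side" or "top"; returns a dict with "pixels" (400x640x3 uint8, red, green, blue), "depth" (400x640 float32, m along the optical axis (not along the pixel's ray), 0 where there is no reading), "fov_y" (degrees; the focal length in pixels is half the picture's height over the tangent of half this angle, whatever the lens; pixels are square), "cx", "cy" (the principal point, pixels), "world_from_camera" (4x4, takes a point from camera to world coordinates). Camera axes: x right, y down, z forward; pixel columns grow to the right and rows downward; lengths in m; the calibration is good to about 2 mm. A picture is of the moment at which its call begins.
- job.close_job(): hands the job in; it is judged then, once.
Trained networks look in the newest picture that a camera, given by its name, has taken for a name from the list of things; names that differ only in an ending like _2 or _b are one class to them, and where a whole thing is asked for, a point or a joint stands for the part that bears it (a point fixed in the world has none). Each returns a list of dicts, best first, with "confidence" (0 to 1); they miss things now and then, are a little off and sometimes report something else, mostly with a low value. They report only what shows in the picture. A call takes as long as a camera call.
- models.outline_of(camera, query): "region" (400x640 bool, what is visible of it) and "bbox" ([centre column, centre row, width, height] in pixels, round what is visible of it).
- models.tip_of(camera, query): "at" ([column, row] in pixels: a listed point, or the origin of a listed thing).
The state is a dict: "time_s": time; "q": joint angles; "qvel": joint speeds; "joint_efforts": joint torques, N m; "position": TCP position; "tool_rot": TCP orientation; "ft_force": force on the tool from outside, world axes, zero at the start; "wrist_torque": the same for the moment, N m; "grip_width": finger opening in m; "gripper_force": force on a finger pad.
Only numpy, scipy, OpenCV 4.12 (cv2) and the standard library are available. Lean on these libraries where they do the work, as an engineer would, in place of code of your own. Each camera call takes 0.05 s, during which the arm holds its last target. There are 200 camera calls.

## Working session

There is one attempt and no reset: what is moved stays moved. The work goes in short steps, Python scripts to look and compute and a tool call to move; the robot and the scene stay as the last step left them, time stands still between calls to the robot, and variables do not carry over. Pictures are saved under pics/ and viewed, at most 10 in all, crops included, and the job is handed in when it is done.

Besides the shell and the picture viewer there is one more tool, called after ">>>" by a JSON object that holds its "op" and its "data". jog_arm: Moves the arm, as the interface text tells. Its arguments: {"type":"object","properties":{"plan":{"type":"string"},"grip_force":{"type":"number"}},"required":["plan"]}

```bash
mkdir -p pics
cat > h.py <<'E'
import numpy as np, cv2
from rig import env, imaging, job, models
def cam(n):
    im=imaging.get_image(n); im['f']=200/np.tan(np.radians(im['fov_y'])/2); return im
def save(im,fn): cv2.imwrite('pics/'+fn,im['pixels'][:,:,::-1])
def ray(im,p):
    T=np.array(im['world_from_camera']); d=T[:3,:3]@np.array([(p[0]-im['cx'])/im['f'],(p[1]-im['cy'])/im['f'],1]); return T[:3,3],d
def at_z(im,p,z):
    o,d=ray(im,p); return o+d*(z-o[2])/d[2]
def at_d(im,p):
    o,d=ray(im,p); c,r=int(round(p[0])),int(round(p[1])); w=im['depth'][max(r-1,0):r+2,max(c-1,0):c+2]; w=w[w>0]
    return o+d*np.median(w) if w.size else None
def tri(i1,p1,i2,p2):
    o1,d1=ray(i1,p1);o2,d2=ray(i2,p2); s=np.linalg.lstsq(np.c_[d1,-d2],o2-o1,rcond=None)[0]
    a,b=o1+s[0]*d1,o2+s[1]*d2; return (a+b)/2,np.linalg.norm(a-b)
def pix(im,X):
    T=np.linalg.inv(np.array(im['world_from_camera'])); c=T[:3,:3]@X+T[:3,3]; return c[:2]/c[2]*im['f']+[im['cx'],im['cy']]
E
python3 - <<'E'
from h import *
np.set_printoptions(precision=4,suppress=True)
s=env.observe(); print(s['position'],s['tool_rot'],env.tcp_to_grasp)
I={n:cam(n) for n in('top','side')}
for n in I: save(I[n],n+'0.png'); print(n,np.array(I[n]['world_from_camera'])[:3])
for q in ['dock','case_front','lid_handle','lid_hinge','pointer_tip','pack','wheel','car','fan','driver','bottle']:
    P={}
    for n in I:
        t=models.tip_of(n,q)
        if t: P[n]=t[0]['at']; print(q,n,t[0]['at'],round(t[0]['confidence'],2),at_d(I[n],t[0]['at']))
    if len(P)==2: print('   tri',*tri(I['top'],P['top'],I['side'],P['side']))
E
```

```text
[ 0.2376 -0.4957  0.2307] [[ 0.9018  0.4321 -0.0003]
 [ 0.4321 -0.9018  0.0014]
 [ 0.0003 -0.0014 -1.    ]] -0.0187
top [[ 0.0078 -0.9931  0.1171  0.3705]
 [-0.9999 -0.0087 -0.0073  0.0065]
 [ 0.0083 -0.117  -0.9931  1.4025]]
side [[ 0.9717 -0.1877  0.1437  0.3442]
 [-0.2355 -0.7172  0.6559 -0.9249]
 [-0.02   -0.6712 -0.741   1.151 ]]
dock top [343.9, 164.4] 0.6 [ 0.6441 -0.0602  0.1072]
dock side [367.3, 236.4] 0.72 [ 0.6442 -0.1375  0.1059]
   tri [ 0.6682 -0.0655  0.0101] 0.006923760169930776
case_front top [335.3, 207.9] 0.62 [ 0.5221 -0.0379  0.0145]
case_front side [319.9, 227.8] 0.87 [ 0.5213 -0.0835  0.1177]
   tri [ 0.5241 -0.0369  0.0604] 0.014003868332136918
lid_handle top [336.0, 201.7] 0.94 [ 0.5297 -0.0366  0.1145]
lid_handle side [322.8, 208.2] 0.59 [ 0.5489 -0.0041  0.1072]
   tri [ 0.5339 -0.0363  0.1434] 0.015531256783505249
lid_hinge top [347.9, 142.7] 0.96 [ 0.7115 -0.0722  0.1063]
lid_hinge side [382.0, 211.5] 0.74 [ 0.7119 -0.0627  0.1099]
   tri [ 0.708  -0.0714  0.1204] 0.00044901790952515264
pointer_tip top [301.1, 185.0] 0.63 [0.5665 0.064  0.191 ]
pointer_t
[... 260 characters left out ...]
92357274
wheel top [287.4, 161.9] 0.74 [0.665  0.1157 0.0387]
wheel side [350.3, 192.7] 0.72 [0.644  0.0348 0.1088]
   tri [0.6695 0.1172 0.0192] 0.0005998696242073698
car top [161.5, 216.9] 0.63 [0.4796 0.4754 0.1198]
car side [278.8, 130.1] 0.55 [0.4936 0.4423 0.0647]
   tri [0.4955 0.517  0.0052] 0.012401750079284667
fan top [458.6, 171.6] 0.71 [ 0.6318 -0.4167  0.0744]
fan side [273.6, 131.1] 0.72 [0.4746 0.4437 0.063 ]
   tri [ 0.4656 -0.2421  0.6207] 0.11522063290358839
driver top [300.3, 187.4] 0.67 [0.5595 0.066  0.1921]
driver side [295.1, 380.1] 0.71 [ 0.3695 -0.4453  0.0024]
   tri [ 0.5688  0.0603 -1.0242] 0.379534657856138
bottle top [490.1, 219.1] 0.58 [ 0.4864 -0.5141  0.0614]
```

View pics/top0.png

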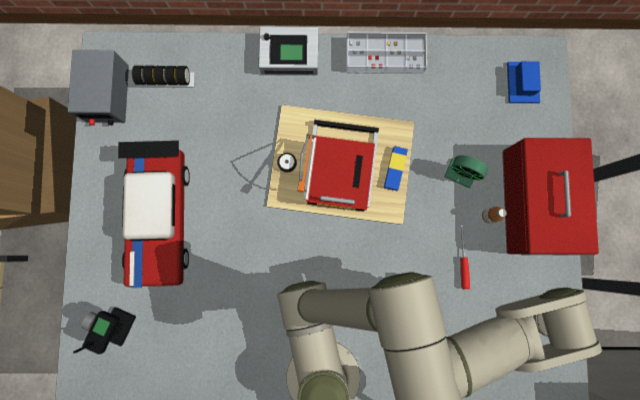

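View pics/side0.png

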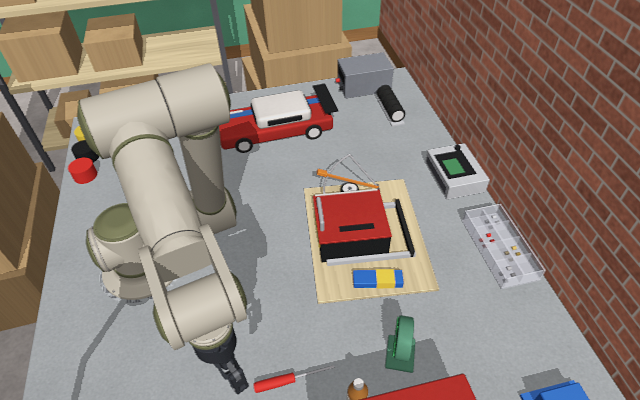

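The top view shows the board centred near (342,164), the handle at about (337,201), the hinge at (348,142) and the orange tab at (301,187). The side view agrees. The board is yawed by roughly -0.15 rad, and I'll measure that next.

Run:
```python
from h import *
np.set_printoptions(precision=4,suppress=True)
im=cam('top')
D=im['depth'];v,u=np.mgrid[:400,:640];T=np.array(im['world_from_camera'])
P=np.stack([(u-im['cx'])/im['f']*D,(v-im['cy'])/im['f']*D,D],-1)@T[:3,:3].T+T[:3,3]
def rect(m,name):
    n,l,st,_=cv2.connectedComponentsWithStats(m.astype(np.uint8)); k=1+np.argmax(st[1:,4]); q=P[l==k]
    r=cv2.minAreaRect((q[:,:2]*1000).astype(np.float32)); print(name,r,'z',np.median(q[:,2]),len(q)); return q
px=im['pixels'].astype(int)
box=(P[...,0]>.45)&(P[...,0]<.9)&(P[...,1]>-.33)&(P[...,1]<.22)&(D>0)
rect(box&(P[...,2]>.007),'board')
red=(px[...,0]>120)&(px[...,1]<60)&(px[...,2]<60)
rect(box&red&(P[...,2]>.09)&(P[...,2]<.12),'lid')
rect(box&(P[...,2]>.125)&(P[...,1]<.045),'handle')
org=(px[...,0]>180)&(px[...,1]>60)&(px[...,1]<150)&(px[...,2]<60)
q=rect(box&org&(P[...,2]>.08),'pointer')
for p in sorted(q.tolist())[::6]: print(np.round(p,3))
blk=(px.max(-1)<50)
rect(box&blk&(P[...,0]>.7)&(P[...,2]>.02),'stop')
```

```text
board ((667.3134155273438, -56.53092956542969), (443.258056640625, 347.9927062988281), 82.9932861328125) z 0.016791068160818323 13803
lid ((619.928955078125, -50.48345184326172), (177.13279724121094, 202.58924865722656), 82.86664581298828) z 0.10770924486324818 3335
handle ((531.705078125, -38.49390411376953), (99.90575408935547, 12.072907447814941), 82.81362915039062) z 0.14374137124074005 143
pointer ((604.6076049804688, 60.52478790283203), (14.43930435180664, 106.57670593261719), 85.0280990600586) z 0.18535177062489394 77
[0.551 0.061 0.198]
[0.555 0.067 0.195]
[0.558 0.064 0.192]
[0.561 0.059 0.189]
[0.566 0.07  0.192]
[0.569 0.064 0.19 ]
[0.573 0.056 0.188]
[0.576 0.062 0.185]
[0.583 0.057 0.177]
[0.598 0.057 0.174]
[0.608 0.057 0.166]
[0.627 0.052 0.16 ]
[0.645 0.05  0.148]
stop ((783.4710693359375, -69.64250183105469), (200.2388153076172, 14.616545677185059), 82.8965072631836) z 0.041812831759316715 269
```

>>> {"op": "jog_arm", "data": {"plan": "0 0 0 2.81 -2.63 0.2 255;0 0 0 2.81 -2.63 0.2 255;0 0 0 2.81 -2.63 0.2 255;0 0 0 2.81 -2.63 0.2 255;0 0 0 2.81 -2.63 0.2 255;0 0 0 2.81 -2.63 0.2 255;0 0 0 2.81 -2.63 0.2 255;0 0 0 2.81 -2.63 0.2 255;0 0 0 2.81 -2.63 0.2 255;0 0 0 2.81 -2.63 0.2 255", "grip_force": 60}}

```text
time_s: 2.08
position: [0.3777, -0.1356, 0.2115]
tool_rot: [[0.902, 0.432, 0.001], [0.432, -0.902, -0.0], [0.0, 0.001, -1.0]]
ft_force: [1.2, -0.2, 0.5]
grip_width: -0.0001
gripper_force: 0.0
```

>>> {"op": "jog_arm", "data": {"plan": "0 0 0 2.81 -2.63 0.2 255;0 0 0 2.81 -2.63 0.2 255;0 0 0 2.81 -2.63 0.2 255;0 0 -7 0 0 0 255;0 0 -7 0 0 0 255;0 0 -7 0 0 0 255;0 0 -7 0 0 0 255;0 0 -7 0 0 0 255;0 0 -7 0 0 0 255;0 0 -7 0 0 0 255"}}

```text
time_s: 2.92
position: [0.4194, -0.0298, 0.2054]
tool_rot: [[0.26, 0.966, 0.0], [0.966, -0.26, -0.0], [-0.0, 0.0, -1.0]]
ft_force: [0.2, -0.4, -0.5]
grip_width: 0.0
gripper_force: 0.0
```

>>> {"op": "jog_arm", "data": {"plan": "0 0 -7 0 0 0 255;-7 0 0 0 0 0 255;-7 0 0 0 0 0 255;-7 0 0 0 0 0 255;-7 0 0 0 0 0 255;-7 0 0 0 0 0 255;-7 0 0 0 0 0 255;-3 0 0 0 0 0 255;0 0 0 0 0 0 255"}}

```text
time_s: 3.67
position: [0.4192, -0.027, 0.2044]
tool_rot: [[0.138, 0.73, 0.669], [0.99, -0.107, -0.088], [0.008, 0.674, -0.738]]
ft_force: [-0.3, -0.1, -0.4]
grip_width: 0.0001
gripper_force: 0.0
```

>>> {"op": "jog_arm", "data": {"plan": "0 0 0 0.04 -1.14 3.0 255;0 0 0 0.04 -1.14 3.0 255;0 0 0 0.04 -1.14 3.0 255;0 0 0 0.04 -1.14 3.0 255;0 0 0 0.04 -1.14 3.0 255;0 0 0 0 0 0 255;0 0 0 0.01 0.74 0.68 255;0 0 0 0.01 0.74 0.68 255"}}

```text
time_s: 4.33
position: [0.4764, -0.0247, 0.14]
tool_rot: [[0.113, 0.717, 0.688], [0.993, -0.103, -0.056], [0.03, 0.69, -0.724]]
ft_force: [0.3, -0.3, 0.8]
grip_width: -0.0001
gripper_force: 0.0
```

>>> {"op": "jog_arm", "data": {"plan": "0 0 0 0.01 0.37 0.34 255;0 0 0 0.01 0.37 0.34 255;0 0 0 0.01 0.37 0.34 255;0 0 0 0.01 0.37 0.34 255;0 0 0 0.01 0.37 0.34 255;0 0 0 0.01 0.37 0.34 255"}}

```text
time_s: 4.83
position: [0.5062, -0.0277, 0.1408]
tool_rot: [[0.113, 0.716, 0.688], [0.993, -0.102, -0.057], [0.029, 0.69, -0.723]]
ft_force: [0.0, 0.6, 0.3]
grip_width: 0.0
gripper_force: 0.0
```

```bash
python3 -c "
from h import *
s=env.observe();print(np.round(s['q'],1),np.round(s['qvel'],1),s['position'])"
```

```text
[-23.2  14.7 121.   80.3  12.8 -91.2] [  3.4   4.6  -8.7 -16.5  -1.8  19.5] [ 0.50623898 -0.02770194  0.1407591 ]
```

>>> {"op": "jog_arm", "data": {"plan": "0 0 0 0 -0.74 -0.68 255;0 0 0 0 -0.74 -0.68 255;0 0 0 0 -0.74 -0.68 255;5 0 0 0 -0.74 -0.68 255;5 0 0 0 -0.74 -0.68 255;5 0 0 0 0 0 255;0 0 0 0 0 0 255"}}

```text
time_s: 5.42
position: [0.4734, -0.0169, 0.1417]
tool_rot: [[0.092, 0.77, 0.632], [0.995, -0.102, -0.021], [0.049, 0.63, -0.775]]
ft_force: [0.6, -0.5, -0.4]
grip_width: 0.0001
gripper_force: 0.0
```

```bash
python3 -c "
from h import *
s=env.observe();print(np.round(s['q'],1),s['position'],np.round(s['tool_rot'],3))"
```

```text
[-24.3  11.1 122.3  56.2  16.9 -68.4] [ 0.47342512 -0.01690052  0.14171834] [[ 0.092  0.77   0.632]
 [ 0.995 -0.102 -0.021]
 [ 0.049  0.63  -0.775]]
```

>>> {"op": "jog_arm", "data": {"plan": "5 0 0 0 -0.4 -0.4 255;5 0 0 0 -0.4 -0.4 255;0 0 0 0 0 0 255;0 0 0 0 0 0 255"}}

```text
time_s: 5.75
position: [0.4691, -0.012, 0.1424]
tool_rot: [[0.08, 0.823, 0.563], [0.995, -0.101, 0.006], [0.062, 0.56, -0.826]]
ft_force: [-0.0, 0.9, -0.4]
grip_width: -0.0002
gripper_force: 0.0
```

```bash
python3 -c "
from h import *
s=env.observe();R=np.array(s['tool_rot']);print(np.round(s['q'],1),s['position'],np.round(R,3))
from scipy.spatial.transform import Rotation as Ro
a=np.radians(-7.1);t=np.radians(30);u=np.array([np.cos(a),np.sin(a),0]);v=np.array([-np.sin(a),np.cos(a),0]);k=np.array([0,0,1.])
G=np.c_[v,np.cos(t)*u+np.sin(t)*k,np.sin(t)*u-np.cos(t)*k]
print(np.degrees(Ro.from_matrix(R.T@G).as_rotvec()), 'after turn, shift cm',G.T@(np.array([.472,-.031,.04])-s['position'])*100,'push/cm',G.T@u)"
```

```text
[-23.6  10.5 119.1  36.8  22.7 -48.7] [ 0.4691268  -0.01200064  0.14241752] [[ 0.08   0.823  0.563]
 [ 0.995 -0.101  0.006]
 [ 0.062  0.56  -0.826]]
[ 4.02521355 -4.33528278  0.25961018] after turn, shift cm [-1.849854   -4.6705845   9.12959305] push/cm [0.        0.8660254 0.5      ]
```

>>> {"op": "jog_arm", "data": {"plan": "2 -2.2 0.1 0 0 0 255;2 -2.2 0.1 0 0 0 255;0 0 0 0 0 0 255;0 0 0 -0.37 -0.93 1.83 255;0 0 0 -0.37 -0.93 1.83 255;0 0 0 -0.37 -0.93 1.83 255;0 0 0 -0.37 -0.93 1.83 255;0 0 0 -0.37 -0.93 1.83 255;0 0 0 0 0 0 255"}}

```text
time_s: 6.5
position: [0.472, -0.0272, 0.0558]
tool_rot: [[0.113, 0.857, 0.503], [0.993, -0.106, -0.043], [0.017, 0.504, -0.863]]
ft_force: [0.2, -0.5, 0.5]
grip_width: 0.0002
gripper_force: 0.0
```

```bash
python3 -c "
from h import *
s=env.observe();R=np.array(s['tool_rot']);print(np.round(s['q'],1),s['position'],np.round(R,3))"
```

```text
[-22.7  22.8 122.6  58.4  10.5 -71.7] [ 0.47195357 -0.02723073  0.05577831] [[ 0.113  0.857  0.503]
 [ 0.993 -0.106 -0.043]
 [ 0.017  0.504 -0.863]]
```

>>> {"op": "jog_arm", "data": {"plan": "3 -1 0 0 -0.3 0 255;3 -1 0 0 -0.3 0 255;0 0 0 0 0 0 255;0 0 0 0 0 0 255"}}

```text
time_s: 6.83
position: [0.4712, -0.0237, 0.0567]
tool_rot: [[0.113, 0.878, 0.465], [0.993, -0.105, -0.043], [0.011, 0.467, -0.884]]
ft_force: [-0.3, -0.2, 0.1]
grip_width: 0.0001
gripper_force: 0.0
```

```bash
cat > st.py <<'E'
from h import *
from scipy.spatial.transform import Rotation as Ro
import sys
np.set_printoptions(precision=3,suppress=True)
t=np.radians(float(sys.argv[1])); X=np.array([float(c) for c in sys.argv[2:5]])
a=np.radians(-7.1);u=np.array([np.cos(a),np.sin(a),0]);v=np.array([-np.sin(a),np.cos(a),0]);k=np.array([0,0,1.])
G=np.c_[v,np.cos(t)*u+np.sin(t)*k,np.sin(t)*u-np.cos(t)*k]
s=env.observe();R=np.array(s['tool_rot']);p=s['position'];print(s['time_s'],np.round(s['q'],1),p,s['ft_force'])
print('turn',np.degrees(Ro.from_matrix(R.T@G).as_rotvec()),'shift now',R.T@(X-p)*100,'after',G.T@(X-p)*100,'u/cm',R.T@u,'z/cm',R.T@k)
E
python3 st.py 24 .475 -.0315 .05
```

```text
6.8333 [-21.6  22.3 120.9  37.5  12.4 -50. ] [ 0.471 -0.024  0.057] [-0.285 -0.244  0.113]
turn [ 3.827 -0.838  0.248] shift now [-0.736  0.103  0.797] after [-0.724  0.159  0.799] u/cm [-0.01   0.884  0.467] z/cm [ 0.011  0.467 -0.884]
```

>>> {"op": "jog_arm", "data": {"plan": "3.8 -0.8 0.2 0 0 0 255;0 0 0 -0.35 0.05 0.4 255;0 0 0 -0.35 0.05 0.4 255;0 0 0 0 0.55 0.24 255;0 0 0 0 0.55 0.24 255;0 0 0 0 0.55 0.24 255;0 0 0 0 0.55 0.24 255;0 0 0 0 0 0 255"}}

```text
time_s: 7.5
position: [0.5001, -0.0323, 0.0505]
tool_rot: [[0.114, 0.893, 0.435], [0.993, -0.108, -0.039], [0.012, 0.437, -0.899]]
ft_force: [0.2, 0.5, -0.6]
grip_width: 0.0001
gripper_force: 0.0
```

```bash
python3 st.py 24 .50 -.0346 .05
```

```text
7.5 [-20.9  24.8 115.4  25.2  16.2 -36.9] [ 0.5   -0.032  0.051] [ 0.234  0.481 -0.613]
turn [ 1.896 -0.861  0.18 ] shift now [-0.229 -0.012  0.051] after [-0.228 -0.009  0.055] u/cm [-0.009  0.9    0.437] z/cm [ 0.012  0.437 -0.899]
```

>>> {"op": "jog_arm", "data": {"plan": "0 0 0 -0.1 0.45 0.22 255;0 0 0 -0.1 0.45 0.22 255;0 0 0 0 0.45 0.22 255;0 0 0 0 0.45 0.22 255;0 0 0 0 0.45 0.22 255;0 0 0 0 0.45 0.22 255"}}

```text
time_s: 8.0
position: [0.5281, -0.0375, 0.0496]
tool_rot: [[0.115, 0.895, 0.432], [0.993, -0.109, -0.038], [0.013, 0.433, -0.901]]
ft_force: [-9.5, -3.8, 4.6]
grip_width: -0.0001
gripper_force: 0.0
```

>>> {"op": "jog_arm", "data": {"plan": "0 0 0 0 0.45 0.22 255;0 0 0 0 0.45 0.22 255;0 0 0 0 0.45 0.22 255;0 0 0 0 0.45 0.22 255"}}

```text
time_s: 8.33
position: [0.5478, -0.0394, 0.0494]
tool_rot: [[0.114, 0.895, 0.431], [0.993, -0.109, -0.038], [0.013, 0.432, -0.902]]
ft_force: [-8.7, -0.3, 4.1]
grip_width: -0.0003
gripper_force: 0.0
```

>>> {"op": "jog_arm", "data": {"plan": "0 0 0 0 0.45 0.22 255;0 0 0 0 0.36 0.18 255;0 0 0 0 0.27 0.13 255"}}

```text
time_s: 8.58
position: [0.56, -0.0409, 0.0494]
tool_rot: [[0.115, 0.895, 0.431], [0.993, -0.109, -0.038], [0.013, 0.433, -0.901]]
ft_force: [-7.6, -0.9, 3.0]
grip_width: -0.0001
gripper_force: 0.0
```

>>> {"op": "jog_arm", "data": {"plan": "0 0 0 0 0.27 0.13 255;0 0 0 0 0.27 0.13 255"}}

```text
time_s: 8.75
position: [0.5657, -0.0416, 0.0494]
tool_rot: [[0.115, 0.895, 0.431], [0.993, -0.109, -0.038], [0.013, 0.433, -0.901]]
ft_force: [-7.8, -0.0, 4.0]
grip_width: -0.0001
gripper_force: 0.0
```

>>> {"op": "jog_arm", "data": {"plan": "0 0 0 0 0.27 0.13 255"}}

```text
time_s: 8.83
position: [0.5677, -0.0417, 0.0489]
tool_rot: [[0.115, 0.896, 0.429], [0.993, -0.109, -0.037], [0.014, 0.431, -0.902]]
ft_force: [-33.5, -5.6, 11.7]
grip_width: 0.0003
gripper_force: 0.0
```

>>> {"op": "jog_arm", "data": {"plan": "0 0 0 0 0 0 255;0 0 0 0 0 0 255"}}

```text
time_s: 9.0
position: [0.5672, -0.0412, 0.0483]
tool_rot: [[0.114, 0.897, 0.428], [0.993, -0.109, -0.036], [0.014, 0.429, -0.903]]
ft_force: [-9.2, 0.1, -0.8]
grip_width: -0.0001
gripper_force: 0.0
```

>>> {"op": "jog_arm", "data": {"plan": "0 0 0 0 -0.9 -0.44 255;0 0 0 0 -1.8 -0.9 100;0 0 0 0 0 -3 0;0 0 0 0 0 -3 0;0 0 0 0 0 -3 0;0 0 0 0 0 -3 0;5 0 0 0 0 -3 0;5 0 0 0 0 -3 0;5 0 0 0 0 -2 0;5 0 0 0 0 0 0"}}

```text
time_s: 9.83
position: [0.4606, -0.0319, 0.2331]
tool_rot: [[0.114, 0.987, 0.117], [0.993, -0.114, -0.002], [0.011, 0.117, -0.993]]
ft_force: [0.4, -0.8, 0.2]
grip_width: 0.0856
gripper_force: 0.0
```

```bash
cat > lk.py <<'E'
from h import *
a=np.radians(-7.1);u=np.array([np.cos(a),np.sin(a),0])
im=cam('top');sd=cam('side')
import sys; save(im,sys.argv[1]+'t.png'); save(sd,sys.argv[1]+'s.png')
for q in ['lid_handle','lid_hinge','pointer_tip','case_front']:
    A=models.tip_of('top',q);B=models.tip_of('side',q)
    print(q,[(np.round(x['at'],1),round(x['confidence'],2)) for x in A[:1]+B[:1]], tri(im,A[0]['at'],sd,B[0]['at']) if A and B else '')
D=im['depth'];v,w=np.mgrid[:400,:640];T=np.array(im['world_from_camera'])
P=np.stack([(w-im['cx'])/im['f']*D,(v-im['cy'])/im['f']*D,D],-1)@T[:3,:3].T+T[:3,3]
px=im['pixels'].astype(int)
box=(P[...,0]>.45)&(P[...,0]<.9)&(P[...,1]>-.33)&(P[...,1]<.22)&(D>0)
def rect(m,name):
    n,l,st,_=cv2.connectedComponentsWithStats(m.astype(np.uint8)); k=1+np.argmax(st[1:,4]); q=P[l==k]
    print(name,cv2.minAreaRect((q[:,:2]*1000).astype(np.float32)),np.median(q[:,2]),len(q))
red=(px[...,0]>120)&(px[...,1]<60)&(px[...,2]<60)
rect(box&red&(P[...,2]>.09)&(P[...,2]<.12),'lid')
rect(box&(P[...,2]>.125)&(P[...,2]<.155)&(P[...,1]<.03)&(P[...,0]>.56),'handle')
E
python3 lk.py a; python3 st.py 0 .591 -.046 .20
```

```text
lid_handle [(array([338.4, 180. ]), 0.87), (array([341.4, 203.8]), 0.69)] (array([ 0.59148032, -0.04226548,  0.15355928]), np.float64(0.006461957380764599))
lid_hinge [(array([351.8, 120.4]), 0.84), (array([401. , 211.4]), 0.77)] (array([ 0.7696613 , -0.08226785,  0.11874587]), np.float64(0.014787814064480332))
pointer_tip [(array([306.3, 164.2]), 0.65), (array([340.8, 170. ]), 0.7)] (array([0.62126038, 0.0502276 , 0.19566031]), np.float64(0.007320567627490809))
case_front [(array([340.1, 189.2]), 0.68), (array([337.9, 227. ]), 0.68)] (array([ 0.57871928, -0.05111547,  0.06500235]), np.float64(0.00763781048792768))
lid ((675.414306640625, -57.10643768310547), (178.21221923828125, 203.51339721679688), 82.24324035644531) 0.10771444635758276 3282
handle ((587.343994140625, -44.382259368896484), (100.34725189208984, 11.927103996276855), 82.58940887451172) 0.1438597377912565 141
10.3333 [-20.   10.1  92.1   2.4  71.7 -14. ] [ 0.46  -0.031  0.228] [0.554 0.406 0.528]
turn [ 6.462 -0.8    0.53 ] shift now [ 0.01  12.797  4.273] after [ 0.18  13.195  2.805] u/cm [-0.01   0.994  0.112] z/cm [ 0.013  0.113 -0.994]
```

>>> {"op": "jog_arm", "data": {"plan": "6.5 -0.8 0.5 0 0 0 0;0 0 0 0.08 3.18 0.45 0;0 0 0 0.08 3.18 0.45 0;0 0 0 0.08 3.18 0.45 0;0 0 0 0.08 3.18 0.45 0;0 0 0 0 0 0 0"}}

```text
time_s: 10.83
position: [0.5902, -0.0447, 0.2077]
tool_rot: [[0.123, 0.992, -0.001], [0.992, -0.123, 0.0], [0.0, -0.001, -1.0]]
ft_force: [-0.7, 0.0, -1.2]
grip_width: 0.0853
gripper_force: 0.0
```

```bash
python3 st.py 0 .5873 -.0444 .127
```

```text
10.8333 [-15.8  27.   69.7  -0.   83.4  -8.7] [ 0.59  -0.045  0.208] [-0.661  0.035 -1.164]
turn [-0.082 -0.012  0.031] shift now [-0.006 -0.282  8.074] after [-0.004 -0.294  8.073] u/cm [-0.001  1.    -0.001] z/cm [ 0.    -0.001 -1.   ]
```

>>> {"op": "jog_arm", "data": {"plan": "0 0 0 0 -0.28 2 0;0 0 0 0 0 2 0;0 0 0 0 0 2 0;0 0 0 0 0 2 0;0 0 0 0 0 0 0;0 0 0 0 0 0 180;0 0 0 0 0 0 255;0 0 0 0 0 0 255;0 0 0 0 0 0 255;0 0 0 0 0 0 255", "grip_force": 70}}

```text
time_s: 11.67
position: [0.5842, -0.0438, 0.1311]
tool_rot: [[0.123, 0.992, 0.001], [0.992, -0.123, -0.001], [-0.001, 0.001, -1.0]]
ft_force: [0.0, -1.0, -0.4]
grip_width: 0.0256
gripper_force: 0.0
```

>>> {"op": "jog_arm", "data": {"plan": "0 0 0 0 0 0 255;0 0 0 0 0 0 255"}}

```text
time_s: 11.83
position: [0.5852, -0.0439, 0.1313]
tool_rot: [[0.123, 0.992, 0.003], [0.992, -0.123, -0.001], [-0.0, 0.003, -1.0]]
ft_force: [4.4, 0.0, 1.8]
grip_width: 0.0092
gripper_force: 68.4
```

>>> {"op": "jog_arm", "data": {"plan": "0 0 0 0 0 0 200;0 0 0 0 0 0 200;0 0 0 0 0.1 0.5 200;0 0 0 0 0 0 200;0 0 0 0 0 0 255;0 0 0 0 0 0 255;0 0 0 0 0 0 255;0 0 0 0 0 0 255"}}

```text
time_s: 12.5
position: [0.5848, -0.0438, 0.1249]
tool_rot: [[0.123, 0.992, -0.001], [0.992, -0.123, 0.0], [-0.0, -0.001, -1.0]]
ft_force: [0.8, 0.2, -4.2]
grip_width: 0.0095
gripper_force: 68.2
```

```bash
python3 st.py 0 .5873 -.0444 .127
python3 - <<'E'
from h import *
sd=cam('side'); c=cv2.resize(sd['pixels'][130:290,260:460],(800,640),interpolation=cv2.INTER_CUBIC)[:600]
cv2.imwrite('pics/g.png',c[:,:,::-1]); print(env.observe()['grip_width'],env.observe()['gripper_force'])
E
```

```text
12.5 [-15.8  30.8  77.7  -0.   71.6  -8.8] [ 0.585 -0.044  0.125] [ 0.768  0.155 -4.219]
turn [-0.075  0.008  0.033] shift now [-0.027  0.252 -0.21 ] after [-0.027  0.253 -0.209] u/cm [-0.001  1.    -0.001] z/cm [-0.    -0.001 -1.   ]
0.00967862474319808 68.16025972366333
```

View pics/g.png

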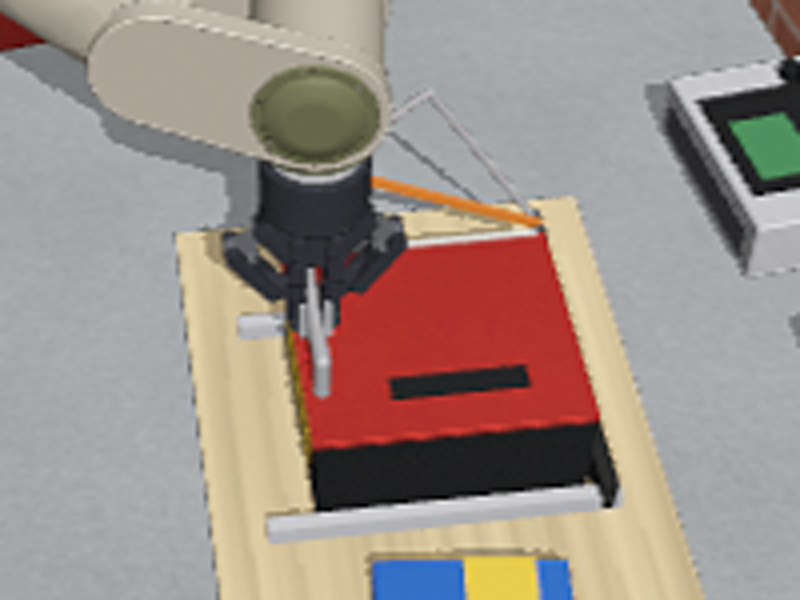

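Crop of the side view: the fingers hold the bar at about (318,300), the lid is shut, and the case's rear corner (605,450) lies against the black bar. I'll press it home through the handle before lifting.

>>> {"op": "jog_arm", "data": {"plan": "0 0 0 0 0.2 0.15 255;0 0 0 0 0.2 0 255;0 0 0 0 0 0 255", "grip_force": 100}}

```text
time_s: 12.8
position: [0.5883, -0.0442, 0.1244]
tool_rot: [[0.123, 0.992, -0.002], [0.992, -0.123, -0.0], [-0.0, -0.002, -1.0]]
ft_force: [-4.4, 0.3, 5.0]
grip_width: 0.0085
gripper_force: 97.9
```

>>> {"op": "jog_arm", "data": {"plan": "0 0 0 0 0.15 0 255;0 0 0 0 0 0 255"}}

```text
time_s: 12.97
position: [0.5888, -0.0443, 0.1243]
tool_rot: [[0.123, 0.992, -0.005], [0.992, -0.123, 0.0], [-0.001, -0.005, -1.0]]
ft_force: [-10.0, -0.1, 7.0]
grip_width: 0.0085
gripper_force: 98.2
```

>>> {"op": "jog_arm", "data": {"plan": "0 0 0 0 0.15 0 255;0 0 0 0 0 0 255"}}

```text
time_s: 13.13
position: [0.5888, -0.0443, 0.1241]
tool_rot: [[0.123, 0.992, -0.009], [0.992, -0.123, 0.0], [-0.001, -0.009, -1.0]]
ft_force: [-16.2, 0.7, 10.3]
grip_width: 0.0084
gripper_force: 98.7
```

>>> {"op": "jog_arm", "data": {"plan": "0 0 0 0 0.15 0 255;0 0 0 0 0 0 255"}}

```text
time_s: 13.3
position: [0.5888, -0.0443, 0.124]
tool_rot: [[0.123, 0.992, -0.012], [0.992, -0.123, 0.001], [-0.001, -0.012, -1.0]]
ft_force: [-23.7, 1.2, 14.3]
grip_width: 0.008
gripper_force: 99.1
```

```bash
cat > pt.py <<'E'
from h import *
a=np.radians(-7.1);u=np.array([np.cos(a),np.sin(a),0]);v=np.array([-np.sin(a),np.cos(a),0])
H=np.array([.5888,-.0443,.099])+.188*u
for n in('side','top'):
    im=cam(n);px=im['pixels'].astype(int);D=im['depth'];r,c=np.nonzero((px[...,0]>150)&(px[...,1]>50)&(px[...,1]<160)&(px[...,2]<70)&(px[...,0]-px[...,1]>60))
    # intersect pixel rays with the pointer plane (v-offset w)
    O=np.array([ray(im,(x,y)) for x,y in zip(c,r)]); o,d=O[:,0],O[:,1]
    Q=o+d*D[r,c][:,None]
    ok=(D[r,c]>0); ls,lw,lz=(Q-H)@u,(Q-H)@v,Q[:,2]-.099
    ok&=(lw>.095)&(lw<.13)&(ls>-.24)&(ls<.01)&(lz>-.01)&(lz<.2)
    print(n,ok.sum(),'w',np.percentile(lw[ok],[5,50,95]).round(4))
    w=.105
    for w in (.103,.107):
        t=(w-(o[ok]-H)@v)/(d[ok]@v); X=o[ok]+d[ok]*t[:,None]; S,Z=(X-H)@u,X[:,2]-.099
        bar=(S>-.14)&(S<-.02); 
        if bar.sum()>5:
            p=np.polyfit(S[bar],Z[bar],1); print('  plane w',w,'slope ang',np.arctan(-p[0]).round(4),'z at hinge',p[1].round(4),'median ang',np.median(np.arctan2(Z[bar],-S[bar])).round(4),'tab',np.median(np.arctan2(Z,-S)[S<-.17]).round(4) if (S<-.17).any() else '')
    b=ok&(ls>-.14)&(ls<-.02)
    if b.sum()>5: p=np.polyfit(ls[b],lz[b],1);print('  depth slope',np.arctan(-p[0]).round(4),p[1].round(4))
E
python3 pt.py
```

```text
side 92 w [0.0984 0.1019 0.1057]
  plane w 0.103 slope ang 0.4461 z at hinge 0.0041 median ang 0.4905 tab 
  plane w 0.107 slope ang 0.4475 z at hinge 0.0004 median ang 0.4516 tab 
  depth slope 0.449 0.005
top 113 w [0.0995 0.1024 0.1084]
  plane w 0.103 slope ang 0.4674 z at hinge -0.0096 median ang 0.3617 tab 0.6861
  plane w 0.107 slope ang 0.4246 z at hinge -0.0615 median ang -0.3215 tab 0.5795
  depth slope 0.44 0.0079
```

>>> {"op": "jog_arm", "data": {"plan": "0 0 0 0 0.16 -0.62 255;0 0 0 0 0.16 -0.62 255;0 0 0 0 0.17 -0.62 255;0 0 0 0 0.22 -0.6 255;0 0 0 0 0.23 -0.6 255;0 0 0 0 0.23 -0.6 255;0 0 0 0 0.28 -0.57 255;0 0 0 0 0.28 -0.57 255;0 0 0 0 0.29 -0.58 255;0 0 0 0 0 0 255"}}

```text
time_s: 14.23
position: [0.6074, -0.0466, 0.177]
tool_rot: [[0.123, 0.992, -0.018], [0.992, -0.123, 0.002], [-0.001, -0.018, -1.0]]
ft_force: [-29.7, 2.0, 6.1]
grip_width: 0.0084
gripper_force: 98.3
```

```bash
cat > ld.py <<'E'
from h import *
exec(open('pt.py').read().split('for n in')[0])
s=env.observe();R=np.array(s['tool_rot']);g=s['position']+R[:,2]*env.tcp_to_grasp-H
print(s['time_s'],np.round(s['q'],1),s['ft_force'].round(1) if hasattr(s['ft_force'],'round') else s['ft_force'],s['grip_width'],s['gripper_force'],'grasp rel',(g@u).round(4),(g@v).round(4),g[2].round(4),'tool z',R[:,2].round(3))
th0=np.arctan2(.0437,.188); print('lid from grasp',np.arctan2(g[2],-(g@u))-th0,'r',np.hypot(g@u,g[2]))
import sys
for n in ('top','side'):
    im=cam(n);px=im['pixels'].astype(int);D=im['depth']
    if len(sys.argv)>1: save(im,sys.argv[1]+n+'.png')
    r,c=np.nonzero((px[...,0]>90)&(px[...,1]<60)&(px[...,2]<60)&(D>0)&(px[...,0]>2.5*px[...,1]))
    O=np.array([ray(im,(x,y)) for x,y in zip(c,r)]);Q=O[:,0]+O[:,1]*D[r,c][:,None]-H
    S,W,Z=Q@u,Q@v,Q[:,2]; ok=(S>-.2)&(S<-.01)&(abs(W)<.08)&(Z>-.01)&(Z<.2)
    A=np.c_[S,W,np.ones(len(S))]
    for _ in range(4):
        p=np.linalg.lstsq(A[ok],Z[ok],rcond=None)[0]; ok=ok&(abs(A@p-Z)<.006)
    print(n,ok.sum(),'lid angle',np.arctan(-p[0]).round(4),'z hinge',p[2].round(4),'roll',p[1].round(3))
E
python3 ld.py
```

```text
14.2333 [-15.4  30.5  68.7  -0.2  81.8  -8.3] [-29.7   2.    6.1] 0.008382099635964247 98.28461766242981 grasp rel -0.1689 0.0001 0.0967 tool z [-0.018  0.002 -1.   ]
lid from grasp 0.29150895292605067 r 0.19465123940986082
top 284 lid angle 0.2838 z hinge 0.009 roll 0.005
side 1935 lid angle 0.2813 z hinge 0.0082 roll -0.001
```

>>> {"op": "jog_arm", "data": {"plan": "0 0 0 0 0.28 -0.54 255;0 0 0 0 0.3 -0.53 255;0 0 0 0 0.31 -0.52 255;0 0 0 0 0.32 -0.51 255;0 0 0 0 0.34 -0.5 255;0 0 0 0 0 0 255;0 0 0 0 0 0 255"}}

```text
time_s: 14.92
position: [0.6238, -0.0487, 0.2035]
tool_rot: [[0.123, 0.992, -0.015], [0.992, -0.123, 0.001], [-0.001, -0.015, -1.0]]
ft_force: [-26.7, 1.0, 9.7]
grip_width: 0.0085
gripper_force: 98.5
```

```bash
python3 ld.py b; python3 pt.py
python3 - <<'E'
import cv2
c=cv2.imread('pics/bside.png')[130:280,270:450]; cv2.imwrite('pics/bc.png',cv2.resize(c,(720,600),interpolation=cv2.INTER_CUBIC))
E
```

```text
14.9167 [-15.2  31.   63.4  -0.2  86.4  -8.1] [-26.7   1.    9.7] 0.008521195080951272 98.45260620117188 grasp rel -0.1525 -0.0 0.1232 tool z [-0.015  0.001 -1.   ]
lid from grasp 0.45110975543792314 r 0.19602954347525967
top 146 lid angle 0.4444 z hinge 0.0087 roll 0.009
side 1732 lid angle 0.4399 z hinge 0.0086 roll 0.0
side 47 w [0.0978 0.1025 0.1063]
  plane w 0.103 slope ang 0.4395 z at hinge 0.0063 median ang 0.5353 tab 0.498
  plane w 0.107 slope ang 0.4358 z at hinge 0.0031 median ang 0.4841 tab 0.4826
  depth slope 0.4171 0.0083
top 87 w [0.0996 0.1026 0.108 ]
  plane w 0.103 slope ang 0.5401 z at hinge -0.0134 median ang 0.4026 tab 0.6633
  plane w 0.107 slope ang 0.4545 z at hinge -0.0611 median ang -0.3752 tab 0.6045
  depth slope 0.4298 0.009
```

View pics/bc.png

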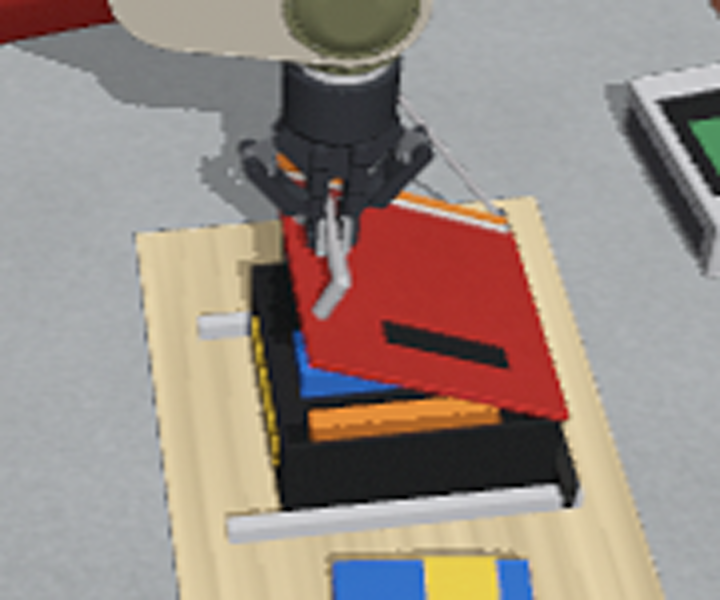

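The crop shows the case at the stop and the lid raised, with the orange bar (400–500, 200–215) running parallel along the white stripe. I'll refine the pointer angle using the unobstructed first pictures.

```bash
cat > fit.py <<'E'
from h import *
from scipy.optimize import least_squares
a=np.radians(-7.1);u=np.array([np.cos(a),np.sin(a),0]);v=np.array([-np.sin(a),np.cos(a),0])
H1=np.array([.5888,-.0443,.099])+.188*u
C={n:cam(n) for n in('top','side')}
def edge(fn,cond,n,H,wl):
    px=cv2.imread('pics/'+fn)[:,:,::-1].astype(float); im=C[n]
    w=np.clip(px[...,0]-px[...,2]-(60),0,None)*(px[...,1]>.28*px[...,0])*(px[...,1]<.72*px[...,0])*(px[...,0]>110)
    A,B=[pix(im,H-.15*u*1+.075*np.array([0,0,1])+.104*v),pix(im,H-.03*u+.015*np.array([0,0,1])+.104*v)]
    vv,uu=np.mgrid[:400,:640]; d=(B-A)/np.linalg.norm(B-A); L=np.linalg.norm(B-A)
    t=(uu-A[0])*d[0]+(vv-A[1])*d[1]; e=-(uu-A[0])*d[1]+(vv-A[1])*d[0]
    w=w*(abs(e)<10)*(t>0)*(t<L); k=w>0
    P=np.c_[uu[k],vv[k]].astype(float);ww=w[k];m=np.average(P,0,ww)
    dd=np.linalg.eigh(np.cov(P.T,aweights=ww))[1][:,1]; print(fn,k.sum(),m.round(1),dd.round(3)); return m,dd
for tag,H in (('0',H1-.056*u),('a',H1)):
    N=[]
    for n in('top','side'):
        fn={'0':n+'0.png','a':'a'+n[0]+'.png'}[tag]
        m,dd=edge(fn,None,n,H,0); o,r1=ray(C[n],m-20*dd);_,r2=ray(C[n],m+20*dd); nn=np.cross(r1,r2);nn/=np.linalg.norm(nn); N.append((nn,o))
    L=np.cross(N[0][0],N[1][0]); L/=np.linalg.norm(L); L*=-np.sign(L@u)
    p=np.linalg.lstsq(np.array([N[0][0],N[1][0],u]),np.array([N[0][0]@N[0][1],N[1][0]@N[1][1],u@(H-.08*u)]),rcond=None)[0]
    print(tag,'slope',np.arctan2(L[2],-(L@u)).round(4),'lat',(L@v).round(3),'pt rel',((p-H)@v).round(4),(p-H)[2].round(4),'ang@.08',np.arctan2((p-H)[2],.08).round(4))
    N2=N[1]; # side only with known vertical plane
    q=[]
    for w in(.1,.104):
        X=[]
        for r in (r1,r2): tt=((H-o)@v+w)/(r@v); X.append(o+r*tt-H)
        q.append(np.arctan2(X[1][2]-X[0][2],-(X[1]-X[0])@u)%np.pi)
    print('  side-plane slope',np.round(q,4))
E
python3 fit.py
```

```text
top0.png 141 [307.5 163. ] [-0.163  0.987]
side0.png 131 [348.9 180.2] [-0.959 -0.282]
0 slope 0.4988 lat -0.01 pt rel 0.098 0.0452 ang@.08 0.5145
  side-plane slope [0.4912 0.4912]
at.png 131 [310.  143.8] [-0.178  0.984]
as.png 116 [367.6 178.5] [-0.958 -0.286]
a slope 0.487 lat 0.002 pt rel 0.0982 0.0452 ang@.08 0.5141
  side-plane slope [0.4886 0.4886]
```

```bash
cat > prof.py <<'E'
from h import *
a=np.radians(-7.1);u=np.array([np.cos(a),np.sin(a),0]);v=np.array([-np.sin(a),np.cos(a),0])
H1=np.array([.5888,-.0443,.099])+.188*u
im=cam('side')
def prof(fn,H,w=.1):
    px=cv2.imread('pics/'+fn)[:,:,::-1].astype(float)
    m=(px[...,0]-px[...,2]>70)&(px[...,1]>.25*px[...,0])&(px[...,1]<.74*px[...,0])&(px[...,0]>110)
    r,c=np.nonzero(m); X=[]
    for x,y in zip(c,r):
        o,d=ray(im,(x,y)); X.append(o+d*(((H-o)@v+w)/(d@v))-H)
    X=np.array(X);S,Z=X@u,X[:,2]
    k=(S>-.23)&(S<.01)&(Z>-.02)&(Z<.15);S,Z=S[k],Z[k]
    print(fn)
    for b in np.arange(-.22,0,.02):
        q=(S>=b)&(S<b+.02)
        if q.sum(): print('  s %.3f n %d zmin %.4f med %.4f max %.4f ang %.3f'%(S[q].mean(),q.sum(),Z[q].min(),np.median(Z[q]),Z[q].max(),np.arctan2(np.median(Z[q]),-S[q].mean())))
prof('side0.png',H1-.056*u);prof('as.png',H1)
c=cv2.imread('pics/side0.png')[150:210,300:400];d=cv2.imread('pics/bside.png')[150:210,320:420]
cv2.imwrite('pics/cmp.png',np.vstack([cv2.resize(x,(500,300),interpolation=cv2.INTER_NEAREST) for x in(c,d)]))
E
python3 prof.py
```

```text
side0.png
  s -0.188 n 22 zmin -0.0177 med 0.0429 max 0.1061 ang 0.225
  s -0.170 n 63 zmin -0.0184 med 0.0858 max 0.1057 ang 0.468
  s -0.151 n 45 zmin -0.0197 med 0.0728 max 0.0952 ang 0.450
  s -0.130 n 37 zmin -0.0196 med -0.0053 max 0.0765 ang -0.041
  s -0.110 n 38 zmin -0.0181 med 0.0535 max 0.0701 ang 0.452
  s -0.090 n 39 zmin -0.0199 med 0.0442 max 0.0591 ang 0.455
  s -0.069 n 38 zmin -0.0189 med -0.0057 max 0.0480 ang -0.082
  s -0.050 n 37 zmin -0.0197 med 0.0261 max 0.0414 ang 0.483
  s -0.030 n 37 zmin -0.0196 med 0.0150 max 0.0300 ang 0.458
  s -0.010 n 37 zmin -0.0186 med -0.0075 max 0.0189 ang -0.640
as.png
  s -0.200 n 2 zmin -0.0076 med -0.0054 max -0.0032 ang -0.027
  s -0.188 n 22 zmin -0.0174 med -0.0038 max 0.1070 ang -0.020
  s -0.170 n 60 zmin -0.0173 med 0.0865 max 0.1066 ang 0.471
  s -0.150 n 44 zmin -0.0199 med 0.0697 max 0.0921 ang 0.434
  s -0.130 n 32 zmin -0.0184 med 0.0633 max 0.0773 ang 0.454
  s -0.111 n 37 zmin -0.0197 med -0.0055 max 0.0668 ang -0.049
  s -0.089 n 35 zmin -0.0196 med -0.0062 max 0.0558 ang -0.069
  s -0.070 n 34 zmin -0.0177 med 0.0351 max 0.0492 ang 0.465
  s -0.050 n 39 zmin -0.0199 med -0.0056 max 0.0379 ang -0.111
  s -0.030 n 37 zmin -0.0189 med -0.0054 max 0.0312 ang -0.181
  s -0.010 n 37 zmin -0.0198 med -0.0059 max 0.0201 ang -0.512
```

View pics/cmp.png

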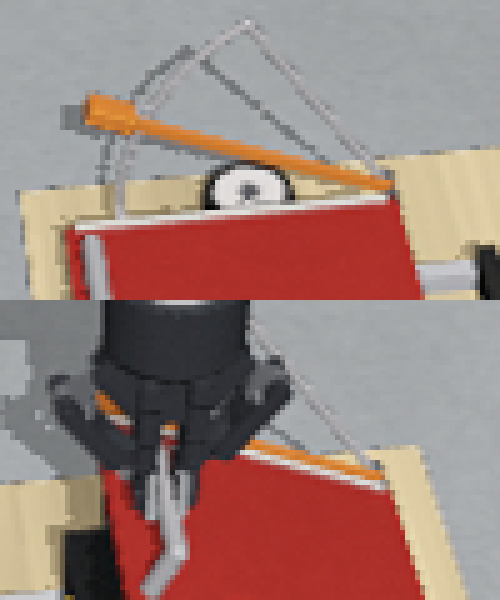

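The upper half (before) shows the tab at (110,112) and the bar running to the hinge at (390,187). The lower half (now) shows the orange bar nearly flush along the white stripe. Wood pixels contaminated the fits, so I'll use a stricter colour mask.

```bash
cat > f2.py <<'E'
from h import *
a=np.radians(-7.1);u=np.array([np.cos(a),np.sin(a),0]);v=np.array([-np.sin(a),np.cos(a),0])
H1=np.array([.5888,-.0443,.099])+.188*u
C={n:cam(n) for n in('top','side')}
for tag,H in (('0',H1-.056*u),('a',H1)):
    N={}
    for n in('top','side'):
        px=cv2.imread('pics/'+(n+'0.png' if tag=='0' else 'a'+n[0]+'.png'))[:,:,::-1].astype(float);im=C[n]
        w=np.clip(px[...,0]-px[...,2]-90,0,90)*((px[...,1]>.3*px[...,0])&(px[...,1]<.75*px[...,0]))
        A,B=[pix(im,H-s*u+.51*s*np.array([0,0,1])+.1*v) for s in(.145,.02)]
        m,d=(A+B)/2,(B-A)/np.linalg.norm(B-A);L=np.linalg.norm(B-A)
        vv,uu=np.mgrid[:400,:640]
        for it in range(6):
            t=(uu-m[0])*d[0]+(vv-m[1])*d[1];e=-(uu-m[0])*d[1]+(vv-m[1])*d[0]
            k=(abs(e)<(5 if it<2 else 3))&(abs(t)<L/2)&(w>0)
            p=np.polyfit(t[k],e[k],1,w=np.sqrt(w[k])); nrm=np.array([-d[1],d[0]])
            m=m+p[1]*nrm; d=d+p[0]*nrm; d/=np.linalg.norm(d)
        o,r1=ray(im,m-20*d);_,r2=ray(im,m+20*d);nn=np.cross(r1,r2);N[n]=(nn/np.linalg.norm(nn),o)
        if n=='side':
            for W in(.097,.101):
                X=[o+r*(((H-o)@v+W)/(r@v))-H for r in(r1,r2)];S=[x@u for x in X];Z=[x[2] for x in X]
                sl=(Z[1]-Z[0])/(S[1]-S[0]);print(tag,'side W',W,k.sum(),'slope',np.arctan(-sl).round(4),'z@hinge',(Z[0]-sl*S[0]).round(4))
    (n1,o1),(n2,o2)=N['top'],N['side'];L=np.cross(n1,n2);L*=-np.sign(L@u)
    p=np.linalg.solve(np.array([n1,n2,u]),np.array([n1@o1,n2@o2,u@(H-.08*u)]))
    print(tag,'3d slope',np.arctan2(L[2],-(L@u)).round(4),'w',((p-H)@v).round(4),'lat',(L@v/np.linalg.norm(L)).round(3),'z@hinge',((p-H)[2]-.08*L[2]/-(L@u)).round(4))
E
python3 f2.py
```

```text
0 side W 0.097 123 slope 0.444 z@hinge 0.0102
0 side W 0.101 123 slope 0.444 z@hinge 0.0066
0 3d slope 0.4458 w 0.1023 lat -0.002 z@hinge 0.0052
a side W 0.097 110 slope 0.4457 z@hinge 0.0099
a side W 0.101 110 slope 0.4457 z@hinge 0.0064
a 3d slope 0.4481 w 0.1023 lat -0.003 z@hinge 0.005
```

>>> {"op": "jog_arm", "data": {"plan": "0 0 0 0 0 0 255;0 0 0 0 0 0 255;0 0 0 0 0 0 255;0 0 0 0 0 0 255"}}

```text
time_s: 15.7
position: [0.6236, -0.0487, 0.2033]
tool_rot: [[0.123, 0.992, -0.015], [0.992, -0.123, 0.001], [-0.001, -0.015, -1.0]]
ft_force: [-27.1, 1.4, 8.5]
grip_width: 0.0086
gripper_force: 98.4
```

```bash
python3 ld.py && python3 -c "
from rig import job;print(job.close_job())"
```

```text
15.7 [-15.2  31.   63.4  -0.2  86.4  -8.1] [-27.1   1.4   8.5] 0.008641863718870862 98.4368348121643 grasp rel -0.1526 -0.0 0.123 tool z [-0.015  0.001 -1.   ]
lid from grasp 0.4498420361913776 r 0.19602063689762053
top 146 lid angle 0.4538 z hinge 0.0064 roll 0.01
side 1725 lid angle 0.4412 z hinge 0.0084 roll 0.0
the job is handed in; nothing more can be done
None
```

I pushed the case back against its stop, then lifted the lid to about 0.45 rad, matching the pointer's measured 0.446 rad, and handed the job in at about 15.8 s with the lid still gripped and the case pressed on with about 27 N; no verdict came back.

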